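# Slide the board stand to its spot and hold a spring clamp open around the board edge

## Robot

A 6-joint arm with a two-finger parallel gripper is mounted at the origin on a cart in front of the work surface, level with it; the furniture and walls round the work are solid. World frame = base frame: x ahead of the robot, y to its left, z up, the work surface at z = 0. Lengths are in mm, angles in rad, forces in N, time in s.
With the tool pointing down it reaches from about 275 to 825 mm from the base axis. Payload 5.2 kg.
Tool frame: the origin (TCP) lies at the very end of the fingers, on their centre line; the grasp point (between the pads) lies 19 mm behind it; z points along the fingers, y is the line along which they close (so a half turn about z gives the same grasp; the last joint's range is limited). The gripper opens to 93 mm and grips with 3 to 60 N. Pads are 15 mm wide; open, the fingers measure 128 mm over their backs; the gripper's body (75 mm by 188 mm) begins 65 mm behind the grasp point.
Start: joints at [0.96, 0.259, 1.535, -0, 1.348, -0.203], TCP at [218.104, 504.911, 218.653] pointing down, gripper open.
Joint ranges: [-3.14, 3.14], [-0.91, 2.08], [0.19, 2.58], [-1.22, 4.36], [0.22, 2.71], [-3.12, 3.12]. Speed limits (rad/s): [2.57, 2.57, 3.14, 3.14, 3.14, 3.14].

## Interface

Orientations are given as [roll, pitch, yaw] about the fixed x, y, z axes, in that order (R = Rz(yaw) Ry(pitch) Rx(roll)).
In Python, from bench import robot gives the robot as it stands. The module is installed in compiled form; this text tells all that it offers. Calls block until the motion is done:
- robot.move_ptp(position, orientation): joint-space move of the TCP to a pose.
- robot.move_linear(position, ori=None, speed=150, f_stop=None): straight line of the TCP; ori=None keeps the orientation; speed is the mean speed in mm/s. With f_stop (N) it stops when the force on the tool has changed by that much, and returns True; else False.
- robot.move_j(angles): joint-space move.
- robot.move_gripper(opening): opening from 0.0 (shut) to 1.0 (fully open); the grip force is fixed at half the most; returns when the fingers have stopped.
- robot.sleep(seconds).
- robot.inverse_kinematics(position, orientation): joint angles nearest the present ones, or None.
- robot.get_image(name): name is "side" or "top"; returns a dict with "img" (384x512x3 uint8, blue, green, red), "fovy" (degrees; the focal length in pixels is half the picture's height over the tangent of half this angle, whatever the lens; pixels are square), "cx", "cy" (the principal point, pixels), "k1" (the pictures are not rectified: a ray, as slopes to the right and down, at radius r is drawn at 1 + k1 r^2 times it, then the intrinsics apply), "eye" and "orientation" of the camera in the world. Camera axes: x right, y down, z forward; pixel columns grow to the right and rows downward; lengths in mm; the calibration is good to about 2 mm. A picture is of the moment at which its call begins. There is no depth.
A pose or a line that the arm cannot do raises robot.MotionError and nothing moves.
- robot.hand_in(): hands the job in; it is judged then, once.
Readings, each from a call of its own:
- robot.current_t(): time.
- robot.current_qpos(): joint angles.
- robot.current_joint_vel(): joint speeds.
- robot.current_joint_efforts(): joint torques, N m.
- robot.current_tcp_pos(): TCP position.
- robot.current_eef_rot(): TCP orientation.
- robot.current_contact_force(): force on the tool from outside, world axes, zero at the start.
- robot.current_ft_torque(): the same for the moment, N m.
- robot.current_gripper_width(): opening from 0.0 (shut) to 1.0 (fully open).
- robot.current_finger_force(): force on a finger pad.
Only numpy, scipy, OpenCV 4.12 (cv2) and the standard library are available. Lean on these libraries where they do the work, as an engineer would, in place of code of your own. Each camera call takes 0.05 s, during which the arm holds its last target. There are 200 camera calls.

## Task

Slide the circuit-board stand along the bench by its blue post, without lifting or tipping it, out of the white taped outline until its foot lies inside the yellow one. Then squeeze the orange handles of the spring clamp to open it, take it off its parking bar, and finish holding it squeezed wide open with its jaws straddling the middle of the board's top edge, the edge well in between them and the clamp touching neither board nor stand: do not let go, the program ends while holding. Leave the other things on the bench where they are.

Things in the scene. Friction and masses are not known exactly. Their poses are not given: they have to be found in the camera images.
- stand: Loose circuit-board stand, about 0.5 kg, mostly near the post. Aluminium foot 150 x 56 x 10 mm (x, y, z). Origin: centre of its underside. Towards -x a dark steel weight (56 x 56 mm, top 22 mm high) carries the blue grip post. Towards +x a green board, 3 mm thick (y), stands upright from x = 0 to 70 mm, its top edge 90 mm up; grey holder strips at its foot reach 22 mm high.
- board_top (a point): Middle of the board's top edge, 35 mm along +x of the stand's origin and 90 mm up; axes as the stand's (x along the edge, y across the board).
- post_top (a point): Centre of the top of the blue grip post, 45 mm along -x of the stand's origin and 72 mm up; axes as the stand's. The post is 30 (x) x 24 (y) mm and rises from 22 to 72 mm above the bench: grip it across y, about 50 mm up.
- mark_yellow: Yellow tape outline flat on the bench, inner opening 174 (x) x 80 (y) mm, tape 10 mm wide, no thickness to speak of. Origin: its centre; x along its long side. The stand belongs in it with x axes alike (post towards the robot).
- mark_white: White tape outline of the same size, where the stand is at the start. Origin: its centre.
- rack: Fixed parking bar for the clamp: grey foot 100 x 56 x 12 mm and on it an upright aluminium strip 80 mm long (x), 5 mm thick (y), its top edge 72 mm above the bench. Origin: centre of the foot's underside.
- bar_top (a point): Middle of the parking bar's top edge, 72 mm above the bench; axes as the bar's.
- clip: Loose steel spring clamp, 0.09 kg, about 100 mm tall, 34 mm wide (x). Origin: mid-point of its pivot axis (along x, coil 19 mm thick); z up to the handles, y the line along which handles and jaws spread. At first it sits astride the parking bar, origin 81 mm above the bench. Handles: orange bars 12 mm thick, 32 mm long (x), axes 46 mm above the origin, 22 mm to either side (56 mm overall).
- clip_mouth (a point): Point midway between the orange jaw tips, 42 mm below the clamp's origin along its z; axes as the clamp's. Tips are 5 mm apart on the bar, 31 mm at the stop. The space between the jaws is 33 mm deep up to the coil.
- clip_left (a joint): Swing of the clamp's +y half, rad: 0 on the parking bar, grows as the handles are squeezed, stop at 0.32 (handles 25 mm overall, 50 mm above the origin), -0.05 shut on nothing. Wide open: over 0.2 (tips over 21 mm apart). Handles need about 6 N to start, 16 N at the stop; a grip of 25 N or more shuts them onto the stop.
- clip_right (a joint): Swing of the clamp's -y half, the same way; the two move together.
- tape_measure: Bystander: yellow tape measure, 66 x 73 x 32 mm. Leave it alone. Origin: centre of its underside.
- brass_blank: Bystander: turned brass blank, standing, 35 mm wide, 60 mm tall. Leave it alone. Origin: centre of its underside.
- tape_electrical: Bystander: roll of black tape, 62 mm wide, 19 mm tall. Leave it alone. Origin: centre of its underside.
- pliers: Bystander: pliers with red handles, 52 x 185 x 14 mm, lying flat. Leave them alone. Origin: centre of their underside.
Not all that is in view belongs to the job. There is more than one size of the clip; the job needs the largest. What is shaped like the stand but purple is not meant.

How it is judged (in metres and radians):
On the way, in this order (a step that is already met when the one before it is completed fails the run):
1. the stand is inside the yellow outline, flat on the bench (horizontal distance between stand and mark_yellow below 0.018 m and angle between the x axis of stand and the x axis of mark_yellow, either way round below 0.2 rad and angle between stand's own z axis and vertical below 0.05 rad and linear speed of stand below 0.01 m/s), for 0.2 s.
2. the clamp is off its bar, squeezed wide open (value of joint each of clip_left, clip_right above 0.2 rad and height (world z) of clip_mouth above 0.072 m and contact force between the fingers and clip above 3 N), for 0.2 s.
At the end, for the whole second after the job is handed in: Stand flat in the yellow outline, untouched (within 18 mm, 0.2 rad). Fingers hold the clamp still, both halves past 0.2 rad, tilt under 0.35, square to the board within 0.3 rad, jaw tips 8 mm or more below the board's top edge, within 22 mm of its middle along it and 12 mm across it (all of step 1 and height (world z) of stand below 0.005 m and value of joint each of clip_left, clip_right above 0.2 rad and z of clip_mouth in the frame of board_top below -0.008 m and x of clip_mouth in the frame of board_top between -0.022 and 0.022 m and y of clip_mouth in the frame of board_top between -0.012 and 0.012 m and angle between the y axis of clip and the y axis of board_top, either way round below 0.3 rad and angle between clip's own z axis and vertical below 0.35 rad and contact force between each of clip, the arm and stand below 0.2 N and contact force between the fingers and clip above 3 N and linear speed of clip below 0.03 m/s); the arm keeps its last pose, push and grip.
It fails at once if the stand is lifted off the bench or tipped (height (world z) of stand above 0.012 m or angle between stand's own z axis and vertical above 0.2 rad).
It fails at once if the clamp bites or knocks the board or stand (contact force between clip and stand above 5 N).
It fails at once if a bystander is moved (distance of any of tape_measure, brass_blank, tape_electrical, pliers from where it was at the start of the episode above 0.03 m).
It also fails if it takes over 59 s, if anything falls off the work surface, if the arm or the gripper's body presses on something with over 40 N, if the wrist force passes 120 N, or if a joint passes its speed limit or range.

## Working session

There is one attempt and no reset: what is moved stays moved. The work goes in short steps, each a Python script; the robot and the scene stay as the last script left them, time stands still between calls to the robot, and variables do not carry over. Pictures are saved under pics/ and viewed, at most 10 in all, crops included, and the job is handed in when it is done.

```bash
mkdir -p pics; cat > h.py <<'E'
import numpy as np, cv2
from scipy.spatial.transform import Rotation as R
from bench import robot
def cam(n):
    d=robot.get_image(n); return d
def K(d):
    h,w=d["img"].shape[:2]; f=h/2/np.tan(np.radians(d["fovy"])/2)
    return np.array([[f,0,d["cx"]],[0,f,d["cy"]],[0,0,1.]]), np.array([d["k1"],0,0,0,0.])
def Rm(d):
    o=np.array(d["orientation"],float)
    return R.from_euler("xyz",o).as_matrix() if o.size==3 else o.reshape(3,3)
def ray(d,px):
    k,dist=K(d); u=cv2.undistortPoints(np.array(px,float).reshape(-1,1,2),k,dist).reshape(-1,2)
    return np.c_[u,np.ones(len(u))]@Rm(d).T
def onz(d,px,z):
    r=ray(d,px); e=np.array(d["eye"],float); return e+r*((z-e[2])/r[:,2])[:,None]
def proj(d,P):
    k,dist=K(d); M=Rm(d).T; P=np.array(P,float).reshape(-1,1,3)
    return cv2.projectPoints(P,cv2.Rodrigues(M)[0],-M@np.array(d["eye"],float),k,dist)[0].reshape(-1,2)
E
python3 - <<'E'
from h import *
for n in("top","side"):
    d=cam(n); print(n,{k:v for k,v in d.items() if k!="img"}); cv2.imwrite(f"pics/{n}0.png",d["img"])
    np.save(f"pics/{n}0.npy",d,allow_pickle=True)
    cv2.imwrite(f"pics/{n}0b.png",cv2.resize(d["img"],(800,600),interpolation=cv2.INTER_CUBIC))
E
```

```text
top {'fovy': 53.93472123763256, 'cx': 260.10441203241453, 'cy': 185.88237246343877, 'k1': -0.05285551143817154, 'eye': array([ 506.42217635,   31.89429841, 1222.69353297]), 'orientation': array([-3.04655046,  0.01003063, -1.59240238])}
side {'fovy': 48.14210563772828, 'cx': 255.49956675885608, 'cy': 189.8509870776386, 'k1': -0.026174424748529324, 'eye': array([ -30.33583751, -981.49586771,  705.99261151]), 'orientation': array([-2.06554394, -0.01037022, -0.56489595])}
```

View pics/top0b.png

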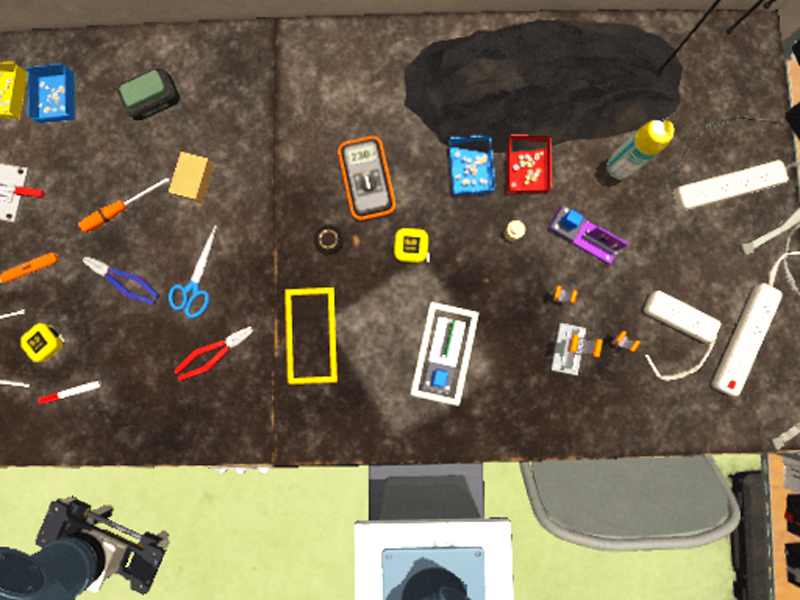

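View pics/side0b.png

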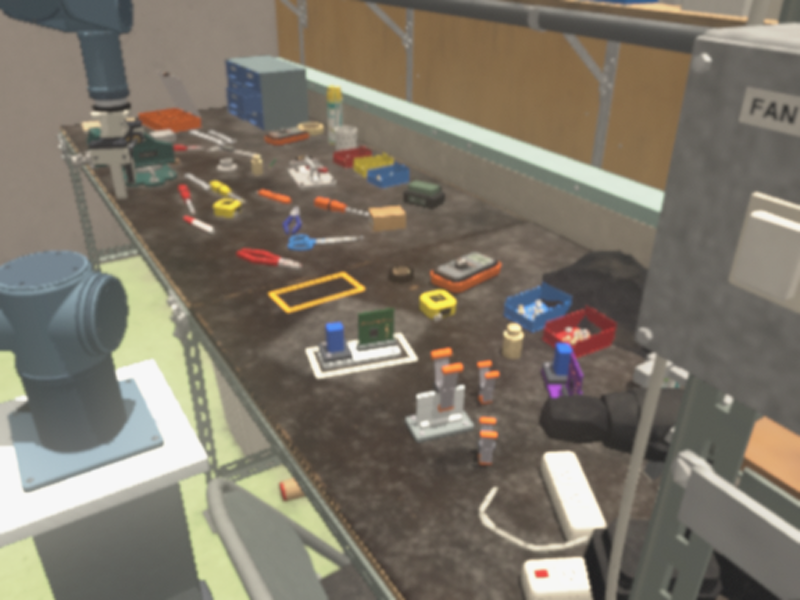

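The top view (800x600 scale) shows the stand in the white outline at (445,353), with the post at (439,378). The yellow outline is at (311,336). The rack with the large clamp is at (575,348), its orange handles at (572,346) and (598,347). Smaller clamps sit at (565,294) and (625,341), and the purple decoy is at (588,235). The tape measure is at (411,245), the brass blank at (514,231) and the pliers at (213,352).

```bash
cat > m.py <<'E'
from h import *
def blobs(d,lo,hi,roi,amin=8):
    """roi x0,y0,x1,y1 in 512x384 px -> list of (area,centroid,contour)"""
    hsv=cv2.cvtColor(d["img"],cv2.COLOR_BGR2HSV); m=cv2.inRange(hsv,lo,hi); k=np.zeros_like(m)
    x0,y0,x1,y1=roi; k[y0:y1,x0:x1]=m[y0:y1,x0:x1]
    n,l,s,c=cv2.connectedComponentsWithStats(k)
    o=[]
    for i in range(1,n):
        if s[i,4]>=amin:
            ct=max(cv2.findContours((l==i).astype(np.uint8),0,2)[0],key=len)
            o.append((int(s[i,4]),c[i],ct.reshape(-1,2)))
    return sorted(o,key=lambda b:-b[0])
def rect(d,ct,z):
    P=onz(d,ct,z)[:,:2].astype(np.float32); (c,wh,a)=cv2.minAreaRect(P)
    if wh[0]<wh[1]: wh=wh[::-1]; a+=90
    a=(a+90)%180-90
    return np.round(c,1),np.round(wh,1),round(float(np.radians(a)),3)
BLUE=((100,120,60),(125,255,255)); OR=((5,130,120),(18,255,255)); YE=((22,130,100),(35,255,255))
WH=((0,0,170),(180,60,255)); GR=((40,60,30),(90,255,255))
E
python3 - <<'E'
from m import *
d=np.load("pics/top0.npy",allow_pickle=True).item(); s=np.load("pics/side0.npy",allow_pickle=True).item()
b=blobs(d,*YE,(175,175,225,255))[0]; print("yellow",b[0],rect(d,b[2],0))
b=blobs(d,*WH,(255,185,315,268))[0]; print("white",b[0],rect(d,b[2],0))
for b in blobs(d,*BLUE,(255,185,315,268))[:2]: print("post",b[0],b[1],rect(d,b[2],72))
for b in blobs(d,*GR,(255,185,315,268))[:2]: print("board",b[0],b[1],rect(d,b[2],90),rect(d,b[2],0))
for b in blobs(d,*OR,(340,175,420,245)): print("or",b[0],b[1].round(1),onz(d,[b[1]],130).round(1),rect(d,b[2],133))
for b in blobs(d,(0,0,120),(180,50,255),(345,200,380,245))[:3]: print("rack",b[0],rect(d,b[2],12))
for b in blobs(s,*OR,(260,210,330,300)): print("side or",b[0],b[1].round(1))
for b in blobs(s,*BLUE,(190,195,240,240))[:2]: print("side blue",b[0],b[1],)
x0,y0,x1,y1=335,170,435,245
cv2.imwrite("pics/c1.png",cv2.resize(d["img"][y0:y1,x0:x1],(800,600),interpolation=cv2.INTER_NEAREST))
E
```

```text
yellow 659 (array([535.5, 243. ]), array([196.9, 103.1]), 0.036)
white 748 (array([492.6, -33.7]), array([199.2, 104.5]), -0.238)
post 91 [281.27472527 241.67032967] (array([445.4, -19.4]), array([31.4, 26.3]), -0.265)
board 41 [287.17073171 216.        ] (array([524. , -38.4]), array([70.4,  5.2]), -0.247) (array([525.4, -43.9]), array([76. ,  5.6]), -0.247)
or 36 [382.  222.4] [[ 496.9 -309.3  130. ]] (array([ 496.8, -309. ]), array([34.3, 13.5]), -0.268)
or 23 [366.8 189. ] [[ 594.7 -269.7  130. ]] (array([ 594.2, -269. ]), array([25. , 10.6]), -0.292)
or 21 [365.9 220.1] [[ 504.6 -262.9  130. ]] (array([ 506.1, -265. ]), array([31.6, 11.3]), -0.243)
or 20 [406.  221.1] [[ 498.8 -379.8  130. ]] (array([ 498.9, -378.9]), array([24.5, 10.4]), -0.64)
or 15 [355.7 187.6] [[ 599.5 -237.3  130. ]] (array([ 601. , -237.7]), array([29.3,  5.8]), -0.046)
or 12 [395.9 215.1] [[ 516.9 -351.1  130. ]] (array([ 517.8, -350.1]), array([19.4,  6.4]), -0.376)
rack 493 (array([ 493.6, -297.1]), array([99.9, 76.4]), -0.229)
side or 86 [282.2 225.3]
side or 77 [289.8 235.1]
side or 48 [312.6 277.6]
side or 43 [311.8 268.7]
side or 41 [309.7 232.3]
side or 39 [315.1 239.2]
side blue 141 [214.04255319 214.37588652]
```

View pics/c1.png

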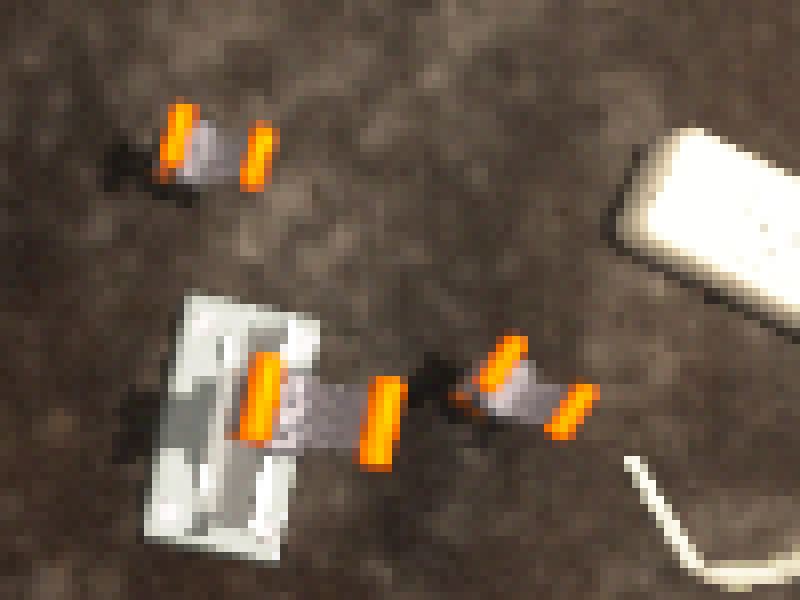

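```bash
python3 - <<'E'
from m import *
pi=np.pi
print(robot.current_eef_rot(),robot.current_t())
y=-0.245; P=np.array([445.4,-19.4])
robot.move_ptp([*P,140],[pi,0,y])
robot.move_linear([*P,31],speed=120,f_stop=15)
robot.move_gripper(0.0)
print(robot.current_gripper_width()*93,robot.current_finger_force(),robot.current_contact_force(),robot.current_tcp_pos(),robot.current_t())
T=np.array([490.5,241.4,31.])
robot.move_linear(T,[pi,0,0.036],speed=90)
robot.sleep(.3)
print(robot.current_contact_force(),robot.current_tcp_pos(),robot.current_eef_rot(),robot.current_t())
robot.move_gripper(1.0)
robot.move_linear([T[0],T[1],140],speed=150)
robot.move_ptp([430,0,260],[pi,0,0])
d=cam("top"); print(robot.current_t()); np.save("pics/top1.npy",d,allow_pickle=True)
b=blobs(d,*YE,(170,170,230,260))[0]; print("yellow",b[0],rect(d,b[2],0))
for b in blobs(d,*BLUE,(170,170,230,260))[:2]: print("post",b[0],b[1],rect(d,b[2],72))
for b in blobs(d,*GR,(170,170,230,260))[:2]: print("board",b[0],b[1],rect(d,b[2],90))
for b in blobs(d,*OR,(340,205,390,235)): print("or",b[0],onz(d,[b[1]],130).round(1))
cv2.imwrite("pics/t1.png",cv2.resize(d["img"][160:270,150:300],(800,587)))
E
```

```text
[-3.13997960e+00 -2.76541666e-04  2.73381074e+00] 0.1
23.844361761996378 29.929651021957397 [-0.59292463 -1.4055009  -0.04819223] [445.24589581 -19.66909765  30.99267431] 4.3083
[-0.9900455  -4.544183    2.16035075] [489.72959935 241.91232168  31.03790134] [3.14107514e+00 1.04734126e-03 3.68817602e-02] 7.7
10.8833
yellow 671 (array([535.6, 243. ]), array([197.1, 103.1]), 0.036)
post 69 [196.76811594 228.75362319] (array([489.1, 238.9]), array([30.6, 30.4]), 1.562)
board 84 [194.85714286 202.73809524] (array([569. , 238.2]), array([70.4, 13.6]), 0.057)
or 22 [[ 495.5 -305.9  130. ]]
or 18 [[ 504.8 -262.7  130. ]]
```

View pics/t1.png

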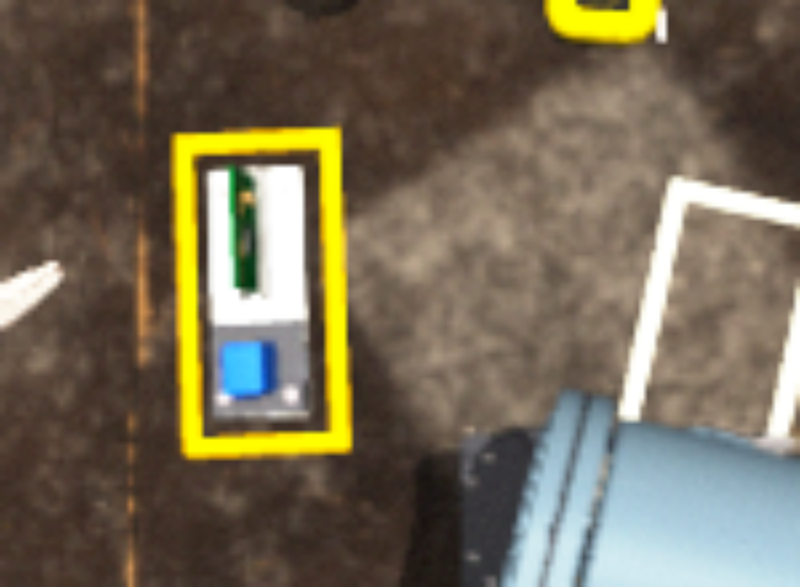

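The stand sits square inside the yellow outline, with the post at (245,368) in the crop and the board's top edge along its left side. Next I'll take the clamp.

```bash
python3 - <<'E'
from m import *
pi=np.pi
s=np.load("pics/side0.npy",allow_pickle=True).item()
p=proj(s,[[504.7,-263,127],[496.3,-308,127]]); print("side pred",p.round(1),"seen (282.2,225.3),(289.8,235.1)")
assert np.abs(p-[[282.2,225.3],[289.8,235.1]]).max()<4
C=np.array([500.5,-285.3]); y=-0.235
robot.move_gripper(0.85)
robot.move_ptp([*C,200],[pi,0,y])
robot.move_linear([*C,108],speed=100,f_stop=10)
print(robot.current_tcp_pos())
robot.move_gripper(0.0); robot.sleep(.2)
print(robot.current_gripper_width()*93,robot.current_finger_force(),robot.current_contact_force(),robot.current_t())
robot.move_linear([*C,128],speed=60); print(robot.current_contact_force())
robot.move_linear([*C,220],speed=120); robot.sleep(.3)
print(robot.current_gripper_width()*93,robot.current_finger_force(),robot.current_contact_force(),robot.current_t())
s=cam("side"); np.save("pics/side2.npy",s,allow_pickle=True)
u,v=proj(s,[[*C,180]])[0].astype(int); print(u,v)
cv2.imwrite("pics/s2.png",cv2.resize(s["img"][v-45:v+45,u-60:u+60],(800,600),interpolation=cv2.INTER_CUBIC))
for b in blobs(s,*OR,(u-45,v-40,u+45,v+40),4): print("or",b[0],b[1].round(1))
E
```

```text
side pred [[280.3 224.7]
 [288.3 234.5]] seen (282.2,225.3),(289.8,235.1)
[ 500.95871072 -285.60399727  108.71639617]
23.338424133555492 30.000048279762268 [-3.37382365  3.12783308 26.46821578] 14.7083
[-0.43000561 -0.08765411 -1.12169409]
23.106220012845032 29.995039701461792 [ 0.17503287 -0.37936158  0.26252197] 16.4083
285 210
or 41 [309.7 232.3]
or 38 [315.2 239.2]
or 36 [281.5 189.8]
or 25 [286.4 226.6]
or 24 [279.4 218.2]
or 17 [298.5 183.2]
or 16 [276.3 176.2]
```

View pics/s2.png

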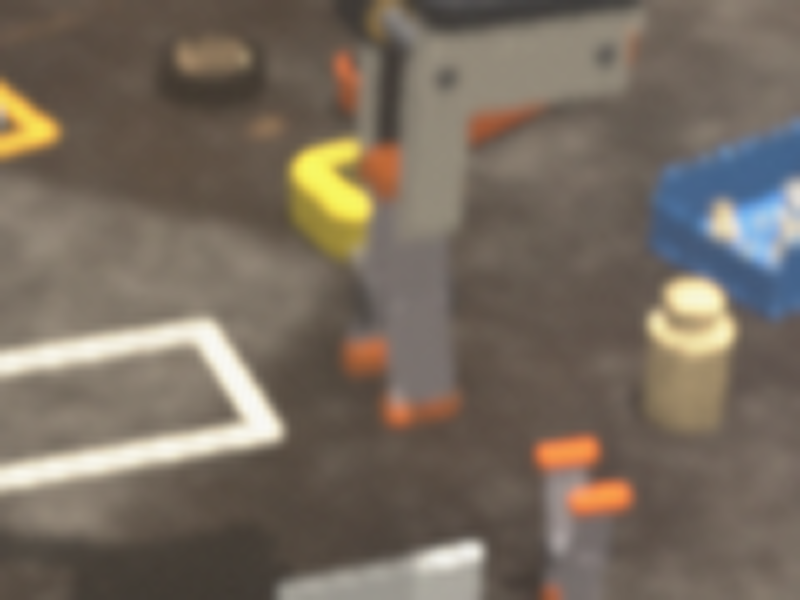

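The clamp is held upright and wide open. In the crop the jaw tips are at (365,355) and (420,408). I'll estimate the tip height and carry the clamp above the board.

```bash
python3 - <<'E'
from m import *
pi=np.pi
def mouthz(s,px,xy):  # height of the vertical line through xy at the picture row of px
    zs=np.arange(0,250,.5); q=proj(s,np.c_[np.tile(xy,(len(zs),1)),zs]); i=np.argmin(abs(q[:,1]-px[1])); return zs[i],q[i]
s=np.load("pics/side2.npy",allow_pickle=True).item()
print("mid tips",mouthz(s,(282.9,222.4),(500.5,-285.3)))
B=np.array([569.3,244.3]); y=.037
robot.move_linear([500.5,-285.3,270],speed=150)
robot.move_ptp([*B,270],[pi,0,y]); robot.sleep(.3)
print(robot.current_gripper_width()*93,robot.current_tcp_pos(),robot.current_eef_rot(),robot.current_t())
s=cam("side"); u,v=proj(s,[[*B,150]])[0].astype(int); print(u,v)
for b in blobs(s,*OR,(u-30,v-35,u+30,v+40),3):
    print("or",b[0],b[1].round(1),"rows",b[2][:,1].min(),b[2][:,1].max(),mouthz(s,b[1],B))
g=blobs(s,*GR,(u-40,v-20,u+40,v+60))[0]; print("board",g[1],g[2].min(0),g[2].max(0),proj(s,[[*(B-[35,1.3]),90],[*B,90],[*(B+[35,1.3]),90]]).round(1))
cv2.imwrite("pics/s3.png",cv2.resize(s["img"][v-45:v+45,u-60:u+60],(800,600),interpolation=cv2.INTER_CUBIC))
d=cam("top"); cv2.imwrite("pics/t3.png",cv2.resize(d["img"][160:270,150:300],(800,587)))
E
```

```text
mid tips (np.float64(147.5), array([284.56199196, 222.31348436]))
22.889016444789775 [569.54451483 243.69250603 270.01758737] [ 3.14158283e+00 -2.31897129e-05  3.59769439e-02] 19.175
209 143
or 87 [210.8 131.1] rows 127 135 (np.float64(195.5), array([209.12028349, 131.1695048 ]))
or 35 [181.9 126.8] rows 124 129 (np.float64(211.0), array([208.93327404, 126.76970582]))
or 3 [225. 177.] rows 176 178 (np.float64(24.0), array([211.08469422, 177.04700422]))
or 3 [229. 180.] rows 179 181 (np.float64(12.5), array([211.20985721, 179.94946426]))
board [208.96039604 168.40594059] [202 159] [219 179] [[201.4 162.3]
 [210.4 160. ]
 [219.1 157.7]]
```

View pics/s3.png

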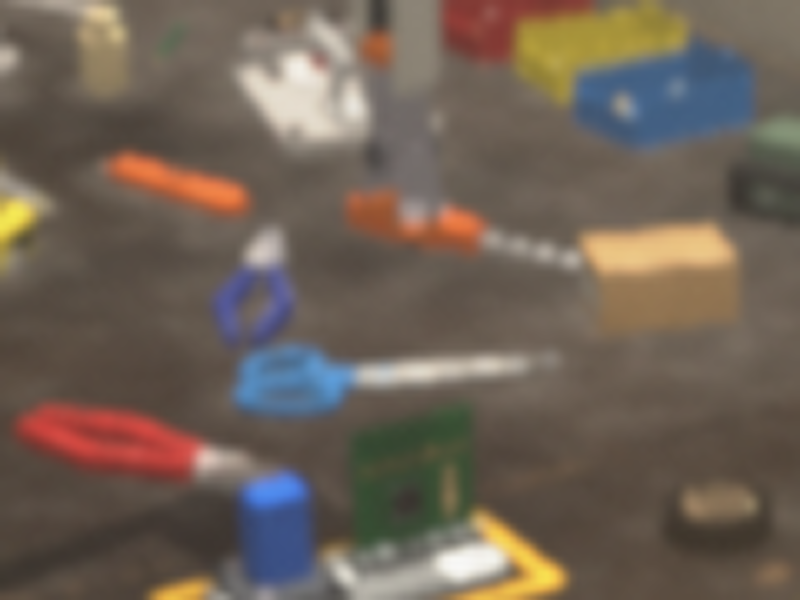

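Measured tip height is about TCP − 72.5 mm, matching the expected −73. In the crop the clamp hangs square above the board, whose top edge runs (355,430) to (470,405). I'll descend until the tips are 16 mm below the edge.

```bash
python3 - <<'E'
from m import *
B=np.array([569.3,244.5])
print(robot.move_linear([*B,180],speed=90))
print(robot.move_linear([*B,146],speed=40,f_stop=4)); robot.sleep(.4)
print(robot.current_gripper_width()*93,robot.current_finger_force(),robot.current_contact_force(),robot.current_tcp_pos(),robot.current_t())
s=cam("side"); u,v=proj(s,[[*B,100]])[0].astype(int)
a=cv2.resize(s["img"][v-38:v+37,u-25:u+25],(400,600),interpolation=cv2.INTER_CUBIC)
for b in blobs(s,*OR,(u-30,v-35,u+30,v+25),3): print("or",b[0],b[1].round(1))
print("pred tips",proj(s,[[*(B-[0,20]),76],[*(B+[0,20]),76],[*B,74]]).round(1))
d=cam("top"); u,v=proj(d,[[*B,100]])[0].astype(int)
t=cv2.resize(d["img"][v-38:v+37,u-25:u+25],(400,600),interpolation=cv2.INTER_CUBIC)
cv2.imwrite("pics/f4.png",np.hstack([a,t]))
E
```

```text
False
False
23.084904289689558 29.995080828666687 [-0.79605717  0.06550311 -0.9382261 ] [569.34899348 244.52055344 146.14987491] 21.825
or 29 [182.3 127. ]
or 23 [218.  132.3]
or 13 [212.9 166.2]
or 12 [206.5 140.5]
or 9 [226.  177.9]
or 4 [201.2 128.8]
pred tips [[213.1 165.7]
 [207.9 161.6]
 [210.5 164.2]]
```

View pics/f4.png

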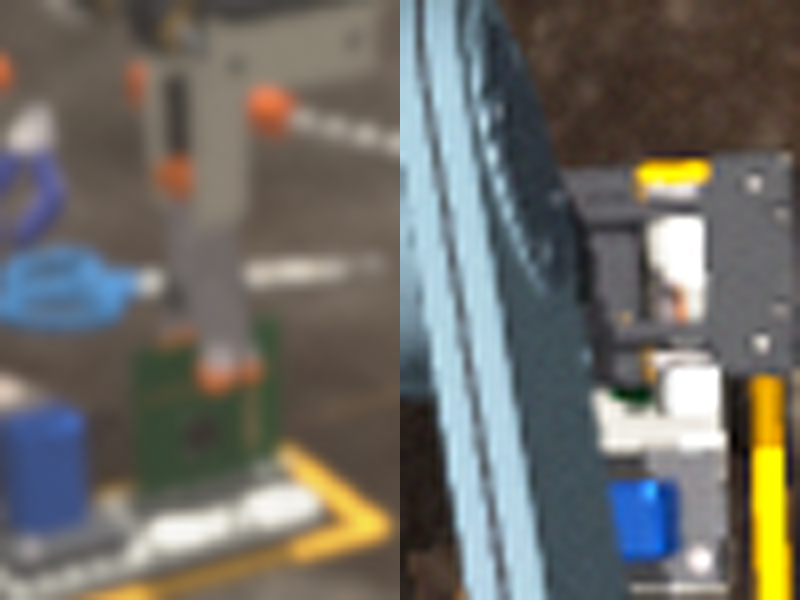

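The near jaw tip is at (230,372), in front of the board, and the far jaw is behind it. The tip is within half a pixel of its predicted position, and the tool reads about 1 N. I'll hand in.

```bash
python3 -c "
from bench import robot
print(robot.hand_in(), robot.current_t())"
```

```text
the job is handed in; nothing more can be done
the job is handed in; nothing more can be done
```

The stand is inside the yellow outline, the clamp is held wide open astride the middle of the board's top edge, and the job is handed in; no verdict was returned.

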